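Set the throttle ring to the yellow mark and lock it

TASK

Push the lever of the red throttle valve round until its white pointer points at the middle of the yellow dot on the flange, and leave it there; then press the green locking pin fully down. Only push, with the fingertips or the outside of the fingers: do not lift the ring off its seat, do not press the pin before the pointer is on the dot, and leave the loose parts around the valve where they stand.

Things in the scene. Friction and masses are not known exactly. Their poses are not given: they have to be found in the camera images.
- valve_axis (a point): Turning axis of the ring: the centre of the valve at the height of its flange's upper face, 60 mm above the bench. The valve is a red cast disc, 260 mm in diameter, fixed to the bench, with white scale lines on the flange. Its x axis is level and points along the middle of the scale (away from the locking pin), y is 90 degrees anticlockwise from x seen from above, z is up
- ring (a joint): Angle of the steel ring (148 mm in diameter, upper face 74 mm above the bench) with its lever, rad: 0 when the lever points along valve_axis x, growing anticlockwise seen from above; stops at -2.1 and 2.1. It turns stiffly (about 2.5 N sideways at the post), has no spring and stays where it is left
- post_top (a point): Centre of the upper end of the black upright post on the lever, by which the lever is pushed: 18 mm in diameter, 46 mm tall, from 74 to 120 mm above the bench, 85 mm from the turning axis. Its x axis points outwards along the lever, away from the turning axis. Around the post nothing stands higher than 74 mm except a white lever bar of 16 mm width up to 76 mm, so there is room beside the post for shut fingers
- pointer (a point): Tip of the white pointer at the outer end of the lever, 105 mm from the turning axis, 70 mm above the bench. x points outwards along the lever, y anticlockwise, z up
- yellow_dot: The wanted mark: a yellow disc, 18 mm in diameter, 2 mm thick, flat on the flange 115 to 121 mm from the turning axis, on one side or the other of the scale, about 73 to 107 degrees from the scale's middle. Origin: centre of its underside, 60 mm above the bench. Fixed
- blue_dot: Another mark, not wanted: a blue disc of the same size on the other side of the scale. Fixed
- pin_top (a point): Centre of the upper face of the green head (24 mm in diameter) of the locking pin, standing on a dark boss (36 mm in diameter, upper face 70 mm above the bench) on the flange, 108 mm from the turning axis, opposite the middle of the scale. 84 mm above the bench when up, 74 mm when fully down
- lock_pin (a joint): Travel of the locking pin, m: 0 up, 0.010 fully down. It slides down against a friction of about 3 N, has no spring and stays where it is pushed
- ring_seat (a joint): Height by which the ring is lifted off its seat, m: 0 when seated. The ring lies loose on its seat by its own weight
- bush: Loose brass bush, 60 mm outside, 44 mm inside diameter, 40 mm tall, standing on the bench; origin at the centre of its underside. Leave alone
- stub: Loose steel stub shaft, 28 mm in diameter with a 44 mm foot, 70 mm tall, standing on the bench; origin at the centre of its underside. Leave alone
- cap: Loose olive cap, 68 mm in diameter with a 32 mm neck, 45 mm tall, standing on the bench; origin at the centre of its underside. Leave alone

How it is judged:
On the way, in this order (a step that is already met when the one before it is completed fails the run):
1. the pointer rests on the yellow dot (y of yellow_dot in the frame of pointer between -0.005 and 0.005 m and x of yellow_dot in the frame of pointer above 0 m and velocity of joint ring between -0.05 and 0.05 rad/s), for 0.3 s.
2. the locking pin is pressed fully down (value of joint lock_pin above 0.008 m), for 0.1 s.
At the end, for the whole second after the job is handed in: The pointer's line passes within 5 mm of the yellow dot's centre, the ring is at rest on its seat (lifted less than 2 mm), the locking pin is down by more than 8 of its 10 mm, and the bush, the stub shaft and the cap are within 10 mm of where they stood (y of yellow_dot in the frame of pointer between -0.005 and 0.005 m and x of yellow_dot in the frame of pointer above 0 m and value of joint lock_pin above 0.008 m and value of joint ring_seat below 0.002 m and velocity of joint ring between -0.03 and 0.03 rad/s and distance of each of bush, stub, cap from where it was at the start of the episode below 0.01 m); the robot touches nothing.
It fails at once if the ring is lifted more than 6 mm off its seat (value of joint ring_seat above 0.006 m).
It fails at once if the locking pin is pressed in (more than 4 mm) while the pointer is not on the yellow dot (within 8 mm) (value of joint lock_pin above 0.004 m and not (y of yellow_dot in the frame of pointer between -0.008 and 0.008 m and x of yellow_dot in the frame of pointer above 0 m)).
It fails at once if a loose part is lifted, knocked over or shifted by more than 15 mm (distance of any of bush, stub, cap from where it was at the start of the episode above 0.015 m or angle between any of bush, stub, cap's own z axis and vertical above 0.4 rad).
It also fails if it takes over 51 s, if anything falls off the work surface, if the arm or the gripper's body presses on something with over 40 N, if the wrist force passes 120 N, or if a joint passes its speed limit or range.

ROBOT

A 6-joint arm with a two-finger parallel gripper is mounted at the origin on the work surface. World frame = base frame: x ahead of the robot, y to its left, z up, the work surface at z = 0. Lengths are in m, angles in rad, forces in N, time in s.
With the tool pointing down it reaches from about 0.425 to 0.95 m from the base axis. Payload 3.5 kg.
Tool frame: the origin (TCP) lies at the centre of the arm's flange, where the gripper is bolted on; the fingertips stand 173 mm ahead of it and the grasp point (between the pads) lies 155 mm ahead of it (env.pinch_z is the z of the grasp point in the tool frame, in m); z points along the fingers, y is the line along which they close (so a half turn about z gives the same grasp; the last joint's range is limited). The gripper opens to 85 mm and grips with 20 to 120 N. Pads are 22 mm wide; open, the fingers measure 114 mm over their backs; the gripper's body (76 mm by 85 mm) begins 54 mm behind the grasp point. The pads swing forward as they close: fully open they stand 13 mm farther back than shut.
Start: joints at [1.095, 0.286, 1.577, -0, 1.279, -0.15], TCP at [0.216, 0.639, 0.405] pointing down, gripper open.
Joint ranges: [-2.77, 2.77], [-0.9, 2.22], [0.21, 2.48], [-1.53, 4.67], [0.24, 2.81], [-2.84, 2.84]. Speed limits (rad/s): [2.79, 2.79, 3.14, 3.14, 3.14, 3.14].

INTERFACE

Orientations are given as a unit quaternion [x, y, z, w].
In Python, from workcell import env, cams gives the robot as it stands.
- The arm moves only by the tool arm_command, never from a script. Its argument "steps" is a list of rows, each an object of numbers: "claw": the closure, from -1 (fully open) to 1 (shut); "tx", "ty", "tz": the shift along the tool's x, y, z each as a share of 0.04 m, from -1 to 1; "turn": the turn about the tool's z as a share of 0.08 rad, from -1 to 1. In form: [{"claw": .., "tx": .., "ty": .., "tz": .., "turn": ..}, ...]. A call has 1 to 20 rows; each row shifts and turns the commanded pose from where the row before left it, along the tool's axes as they then stand; what a row does not reach is not made up. A row lasts 1/12 s, in which the tool goes at most 41.7 mm and 7.16 degrees, less where a joint would pass 70% of its speed; a pose out of reach is approached as far as the arm can. A call with a number of a shift or a turn outside -1 to 1 is refused whole. A call with a gripper value outside its range is refused whole. The fingers move at their own pace and stop on an object; "grip_force" is the grip in N (left out, the last holds). Time passes only in rows, so rows that do not move let the fingers close. It gives the time, the measured TCP pose, the force, the opening and the grip force at its end, in the units of the state.
- env.observe(): the state, without advancing time (a new reading comes with each control period).
- cams.get_image(name): name is "side" or "top"; returns a dict with "frame" (400x640x3 uint8, red, green, blue), "fovy" (degrees; the focal length in pixels is half the picture's height over the tangent of half this angle, whatever the lens; pixels are square), "cx", "cy" (the principal point, pixels), "eye" and "orientation" of the camera in the world. Camera axes: x right, y up, looking along -z (the intrinsics and any distortion apply to the point x, -y, -z); pixel columns grow to the right and rows downward; lengths in m; the calibration is good to about 2 mm. A picture is of the moment at which its call begins. There is no depth.
- env.finish_job(): hands the job in; it is judged then, once.
The state is a dict: "time": time; "joint_pos": joint angles; "dq": joint speeds; "effort": joint torques, N m; "tcp_pos": TCP position; "tcp_rot": TCP orientation; "force": force on the tool from outside, world axes, zero at the start; "torque": the same for the moment, N m; "gripper_width": finger opening in m; "grasp_force": force on a finger pad.
Only numpy, scipy, OpenCV 4.12 (cv2) and the standard library are available. Lean on these libraries where they do the work, as an engineer would, in place of code of your own. Each camera call takes 0.05 s, during which the arm holds its last target. There are 200 camera calls.

## Working session

There is one attempt and no reset: what is moved stays moved. The work goes in short steps, Python scripts to look and compute and a tool call to move; the robot and the scene stay as the last step left them, time stands still between calls to the robot, and variables do not carry over. Pictures are saved under pics/ and viewed, at most 13 in all, crops included, and the job is handed in when it is done.

Besides the shell and the picture viewer there is one more tool, called after "Emit:" by a JSON object that holds its "api" and its "payload". arm_command: Moves the arm, as the interface text tells. Shift numbers are shares of 0.04 m and turn numbers shares of 0.08 rad, none past 1 either way. Its arguments: {"type":"object","properties":{"steps":{"type":"array"},"grip_force":{"type":"number"}},"required":["steps"]}

```bash
mkdir -p pics; python3 - <<'E'
from workcell import env,cams
import cv2
for n in("top","side"):
    c=cams.get_image(n); cv2.imwrite(f"pics/{n}0.png",c["frame"][:,:,::-1])
    print(n,{k:v for k,v in c.items() if k!="frame"})
s=env.observe();print(s["time"],s["tcp_pos"],s["tcp_rot"],s["gripper_width"])
E
```

```text
top {'fovy': 42.15604649830974, 'cx': 323.3148868628405, 'cy': 200.4327837712153, 'eye': array([0.48603295, 0.06394978, 1.4205324 ]), 'orientation': array([-0.03187309,  0.03875847,  0.71227226, -0.70010722])}
side {'fovy': 54.22303051028348, 'cx': 324.9926930622334, 'cy': 197.18586763726572, 'eye': array([0.44039142, 0.48271131, 0.70562225]), 'orientation': array([-0.07172788,  0.3168639 ,  0.92646669, -0.19003121])}
0.1 [0.21592566 0.63929815 0.40346422] [ 1.62190662e-01  9.86758843e-01 -1.03063004e-03 -3.37323694e-04] 0.0854969498435859
```

View pics/top0.png

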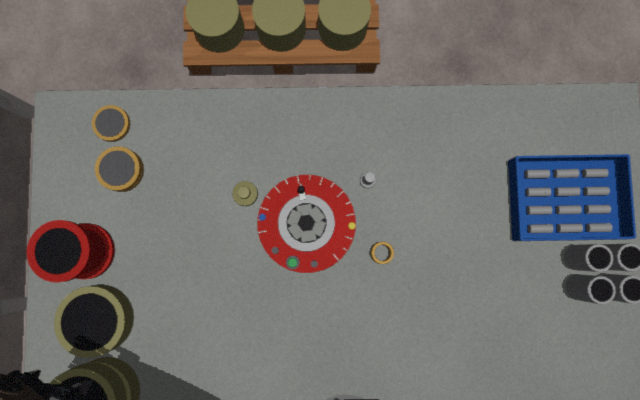

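View pics/side0.png

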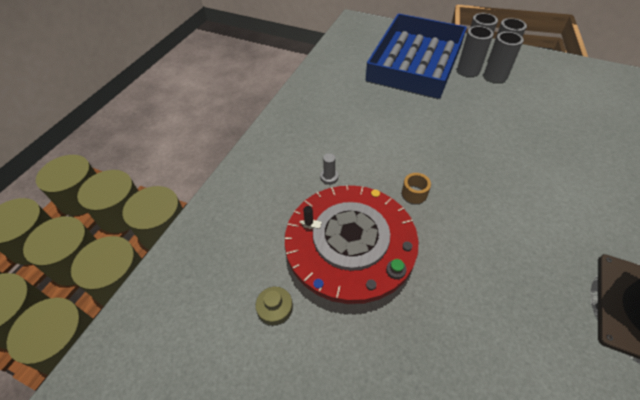

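The top view shows the valve at about (306,223), post (301,189), yellow dot (351,226), blue dot (262,217) and green pin (292,262). The cap is at (244,193), the stub at (368,180) and the bush at (382,253). The side view shows the same parts: yellow (376,193), pin (397,267), post (308,211).

```bash
cat > h.py <<'E'
from workcell import env,cams
import cv2,numpy as np
from scipy.spatial.transform import Rotation as R
def ray(c,p,z):
    f=200/np.tan(np.radians(c["fovy"])/2)
    d=R.from_quat(c["orientation"]).apply([(p[0]-c["cx"])/f,-(p[1]-c["cy"])/f,-1])
    return c["eye"]+d*(z-c["eye"][2])/d[2]
def blob(m,near=None,mn=8):
    n,_,st,ce=cv2.connectedComponentsWithStats(m.astype(np.uint8))
    L=[(st[i,4],ce[i]) for i in range(1,n) if st[i,4]>=mn and (near is None or np.hypot(*(ce[i]-near))<18)]
    return max(L,key=lambda t:t[0])[1] if L else None
def colors(c):
    return [x.squeeze() for x in cv2.split(cv2.cvtColor(c["frame"],cv2.COLOR_RGB2HSV).astype(int).astype(np.float32))]
def masks(c):
    H,S,V=colors(c)
    return dict(yellow=(abs(H-27)<7)&(S>150)&(V>150),blue=(abs(H-113)<12)&(S>120),green=(abs(H-70)<18)&(S>110),
      black=(V<45),red=((H<6)|(H>174))&(S>150)&(V>60),white=(S<60)&(V>185))
E
python3 - <<'E'
from h import *
G=dict(top=dict(yellow=(351,226),blue=(262,217),green=(292,262),black=(301,189)),side=dict(yellow=(376,193),blue=(318,284),green=(397,267),black=(308,211)))
Z=dict(yellow=.062,blue=.062,green=.084,black=.115)
for n in G:
    c=cams.get_image(n);m=masks(c)
    P={}
    for k,g in G[n].items():
        b=blob(m[k],np.array(g)); 
        if b is not None: P[k]=ray(c,b,Z[k]);print(n,k,b.round(1),P[k].round(4))
    r=m["red"].astype(np.uint8);k,_=max(((q,cv2.contourArea(q)) for q in cv2.findContours(r,0,2)[0] if abs(cv2.boundingRect(q)[0]-270)<25),key=lambda t:t[1])
    e=cv2.fitEllipse(cv2.convexHull(k));print("ell",e); A=ray(c,e[0],.055);print("axis",A.round(4))
    for nm,p,z in([("cap",(244,193),.04),("stub",(369,178),.07),("bush",(382,253),.04)] if n=="top" else [("cap",(272,298),.045),("stub",(329,159),.07),("bush",(417,184),.04)]): print(nm,ray(c,p,z).round(3))
    for k in P: d=P[k]-A;print(k,np.hypot(*d[:2]).round(4),np.degrees(np.arctan2(d[1],d[0])).round(1))
E
```

```text
top yellow [351.4 225.5] [ 0.5549 -0.023   0.062 ]
top blue [261.7 216.7] [0.5821 0.2117 0.062 ]
top green [292.1 262.2] [0.4627 0.1324 0.084 ]
top black [300.7 189.5] [0.6456 0.1069 0.115 ]
ell ((306.0354309082031, 223.24465942382812), (96.96168518066406, 97.65047454833984), 23.028499603271484)
axis [0.5633 0.096  0.055 ]
cap [0.648 0.261 0.04 ]
stub [ 0.679 -0.072  0.07 ]
bush [ 0.482 -0.104  0.04 ]
yellow 0.1193 -94.0
blue 0.1173 80.8
green 0.107 160.1
black 0.0831 7.6
side yellow [375.  192.7] [ 0.5549 -0.0258  0.062 ]
side blue [318.  283.2] [0.5813 0.2092 0.062 ]
side green [396.9 264.9] [0.462  0.1317 0.084 ]
side black [308.  215.3] [0.6422 0.1148 0.115 ]
ell ((351.00775146484375, 243.59408569335938), (116.2575912475586, 132.8936309814453), 95.82252502441406)
axis [0.5579 0.1057 0.055 ]
cap [0.649 0.26  0.045]
stub [ 0.679 -0.071  0.07 ]
bush [ 0.481 -0.103  0.04 ]
yellow 0.1315 -91.3
blue 0.1061 77.2
green 0.0994 164.8
black 0.0848 6.2
```

Emit:
{"api": "arm_command", "payload": {"steps": [{"claw": 1,"turn": 0.93},{"claw": 1,"turn": 0.93},{"claw": 1,"turn": 0.93},{"claw": 1,"turn": 0.93},{"claw": 1,"turn": 0.93},{"claw": 1,"turn": 0.93},{"claw": 1,"turn": 0.93},{"claw": 1,"turn": 0.93},{"claw": 1,"turn": 0.93},{"claw": 1,"turn": 0.93},{"claw": 1,"turn": 0.93},{"claw": 1,"turn": 0.93},{"claw": 1,"turn": 0.93},{"claw": 1,"turn": 0.93},{"claw": 1,"turn": 0.93}]}}

```text
invalid input at $.steps[0]: expected keys claw, tx, ty, tz, turn
```

Emit:
{"api": "arm_command", "payload": {"steps": [{"claw": 1,"tx": -0.67,"ty": 0.45},{"claw": 1,"tx": -0.67,"ty": 0.45},{"claw": 1,"tx": -0.67,"ty": 0.45},{"claw": 1,"tx": -0.67,"ty": 0.45},{"claw": 1,"tx": -0.67,"ty": 0.45},{"claw": 1,"tx": -0.67,"ty": 0.45},{"claw": 1,"tx": -0.67,"ty": 0.45},{"claw": 1,"tx": -0.67,"ty": 0.45},{"claw": 1,"tx": -0.67,"ty": 0.45},{"claw": 1,"tx": -0.67,"ty": 0.45},{"claw": 1,"tx": -0.67,"ty": 0.45},{"claw": 1,"tx": -0.67,"ty": 0.45},{"claw": 1,"tx": -0.67,"ty": 0.45},{"claw": 1,"tx": -0.67,"ty": 0.45},{"claw": 1,"tx": -0.67,"ty": 0.45},{"claw": 1,"tx": -0.67,"ty": 0.45},{"claw": 1,"tx": -0.67,"ty": 0.45},{"claw": 1,"tx": -0.67,"ty": 0.45},{"claw": 1,"tx": -0.67,"ty": 0.45},{"claw": 1,"tx": -0.67,"ty": 0.45}]}}

```text
invalid input at $.steps[0]: expected keys claw, tx, ty, tz, turn
```

```bash
cat >> h.py <<'E'
AX=np.array([.5633,.096])
def rep():
    s=env.observe();p=s["tcp_pos"];M=R.from_quat(s["tcp_rot"]).as_matrix();d=p[:2]-AX
    print("t",s["time"],"tcp",p.round(4),"xang",np.degrees(np.arctan2(M[1,0],M[0,0])).round(2),"tilt",M[:,2].round(3),"polar",np.hypot(*d).round(4),np.degrees(np.arctan2(d[1],d[0])).round(2),"w",round(float(s["gripper_width"]),4),"F",np.round(s["force"],1),"q",np.round(s["joint_pos"],2))
    return p,M
def to(x,y,z):
    p,M=rep();print("shares to go",(M.T@(np.array([x,y,z])-p)/.04).round(2))
E
python3 -c "
from h import *
to(.6416,.1518,.258)
import cv2
cv2.imwrite('pics/s1.png',cams.get_image('side')['frame'][:,:,::-1])"
```

```text
t 0.2 tcp [0.2159 0.6394 0.4039] xang 161.33 tilt [-0.001 -0.001 -1.   ] polar 0.6449 122.59 w 0.0852 F [0.3 0.6 0.3] q [ 1.1   0.29  1.58  0.    1.28 -0.15]
shares to go [-13.98  -8.14   3.65]
```

View pics/s1.png

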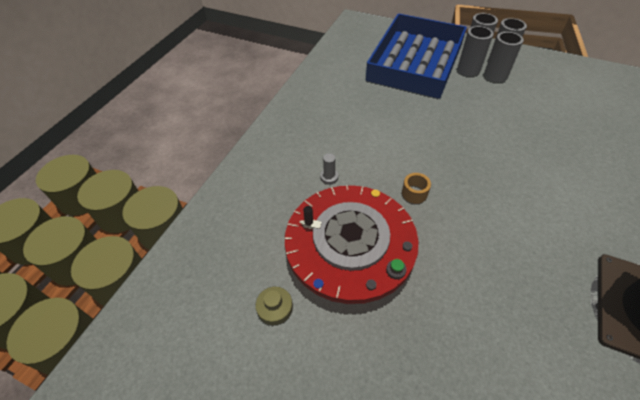

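All keys are required in every row, so both moves were refused. The picture is unchanged (post at 308,215) and nothing has moved yet.

Emit:
{"api": "arm_command", "payload": {"steps": [{"claw": 1,"tx": 0,"ty": 0,"tz": 0,"turn": 0.93},{"claw": 1,"tx": 0,"ty": 0,"tz": 0,"turn": 0.93},{"claw": 1,"tx": 0,"ty": 0,"tz": 0,"turn": 0.93},{"claw": 1,"tx": 0,"ty": 0,"tz": 0,"turn": 0.93},{"claw": 1,"tx": 0,"ty": 0,"tz": 0,"turn": 0.93},{"claw": 1,"tx": 0,"ty": 0,"tz": 0,"turn": 0.93},{"claw": 1,"tx": 0,"ty": 0,"tz": 0,"turn": 0.93},{"claw": 1,"tx": 0,"ty": 0,"tz": 0,"turn": 0.93},{"claw": 1,"tx": 0,"ty": 0,"tz": 0,"turn": 0.93},{"claw": 1,"tx": 0,"ty": 0,"tz": 0,"turn": 0.93},{"claw": 1,"tx": 0,"ty": 0,"tz": 0,"turn": 0.93},{"claw": 1,"tx": 0,"ty": 0,"tz": 0,"turn": 0.93},{"claw": 1,"tx": 0,"ty": 0,"tz": 0,"turn": 0.93},{"claw": 1,"tx": 0,"ty": 0,"tz": 0,"turn": 0.93},{"claw": 1,"tx": 0,"ty": 0,"tz": 0,"turn": 0.93}]}}

```text
time: 1.5
tcp_pos: [0.216, 0.6394, 0.4044]
tcp_rot: [0.661, 0.75, -0.0, 0.0]
force: [0.5, -0.1, 0.3]
gripper_width: 0.0002
grasp_force: 0.0
```

Emit:
{"api": "arm_command", "payload": {"steps": [{"claw": 1,"tx": -0.67,"ty": 0.45,"tz": 0,"turn": 0},{"claw": 1,"tx": -0.67,"ty": 0.45,"tz": 0,"turn": 0},{"claw": 1,"tx": -0.67,"ty": 0.45,"tz": 0,"turn": 0},{"claw": 1,"tx": -0.67,"ty": 0.45,"tz": 0,"turn": 0},{"claw": 1,"tx": -0.67,"ty": 0.45,"tz": 0,"turn": 0},{"claw": 1,"tx": -0.67,"ty": 0.45,"tz": 0,"turn": 0},{"claw": 1,"tx": -0.67,"ty": 0.45,"tz": 0,"turn": 0},{"claw": 1,"tx": -0.67,"ty": 0.45,"tz": 0,"turn": 0},{"claw": 1,"tx": -0.67,"ty": 0.45,"tz": 0,"turn": 0},{"claw": 1,"tx": -0.67,"ty": 0.45,"tz": 0,"turn": 0},{"claw": 1,"tx": -0.67,"ty": 0.45,"tz": 0,"turn": 0},{"claw": 1,"tx": -0.67,"ty": 0.45,"tz": 0,"turn": 0},{"claw": 1,"tx": -0.67,"ty": 0.45,"tz": 0,"turn": 0},{"claw": 1,"tx": -0.67,"ty": 0.45,"tz": 0,"turn": 0},{"claw": 1,"tx": -0.67,"ty": 0.45,"tz": 0,"turn": 0},{"claw": 1,"tx": -0.67,"ty": 0.45,"tz": 0,"turn": 0},{"claw": 1,"tx": -0.67,"ty": 0.45,"tz": 0,"turn": 0},{"claw": 1,"tx": -0.67,"ty": 0.45,"tz": 0,"turn": 0},{"claw": 1,"tx": -0.67,"ty": 0.45,"tz": 0,"turn": 0},{"claw": 1,"tx": -0.67,"ty": 0.45,"tz": 0,"turn": 0}]}}

```text
time: 3.17
tcp_pos: [0.6428, 0.1529, 0.4046]
tcp_rot: [0.66, 0.751, -0.0, -0.0]
force: [-0.7, 1.6, 1.0]
gripper_width: -0.0
grasp_force: 0.0
```

```bash
python3 -c "
from h import *
to(.6416,.1518,.258)"
```

```text
t 3.1667 tcp [0.6428 0.1529 0.4046] xang 97.38 tilt [-0.  0. -1.] polar 0.0978 35.59 w -0.0 F [-0.7  1.6  1. ] q [ 0.08  0.26  1.61  0.    1.27 -0.05]
shares to go [-0.02 -0.03  3.67]
```

Emit:
{"api": "arm_command", "payload": {"steps": [{"claw": 1,"tx": 0,"ty": 0,"tz": 0.6,"turn": 0},{"claw": 1,"tx": 0,"ty": 0,"tz": 0.6,"turn": 0},{"claw": 1,"tx": 0,"ty": 0,"tz": 0.6,"turn": 0},{"claw": 1,"tx": 0,"ty": 0,"tz": 0.6,"turn": 0},{"claw": 1,"tx": 0,"ty": 0,"tz": 0.6,"turn": 0},{"claw": 1,"tx": 0,"ty": 0,"tz": 0.6,"turn": 0}]}}

```text
time: 3.67
tcp_pos: [0.6419, 0.1542, 0.2595]
tcp_rot: [0.66, 0.751, -0.0, -0.0]
force: [1.1, -0.1, 0.1]
gripper_width: 0.0003
grasp_force: 0.0
```

```bash
python3 -c "
from h import *
to(.6416,.1518,.258)
cv2.imwrite('pics/s2.png',cams.get_image('side')['frame'][:,:,::-1])"
```

```text
t 3.6667 tcp [0.6419 0.1542 0.2595] xang 97.38 tilt [-0.  0. -1.] polar 0.0978 36.51 w 0.0003 F [ 1.1 -0.1  0.1] q [ 0.08  0.4   1.71  0.    1.03 -0.05]
shares to go [-0.06 -0.01  0.04]
```

View pics/s2.png

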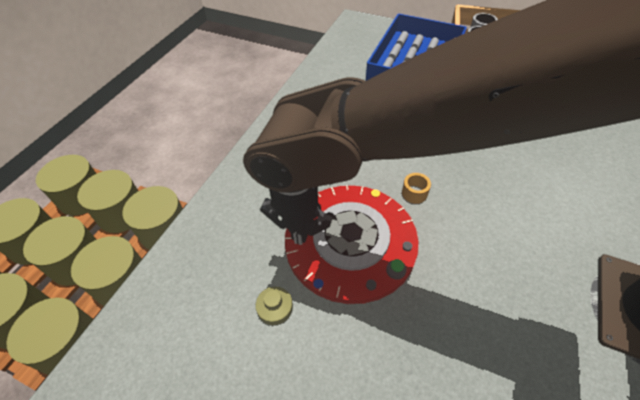

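Emit:
{"api": "arm_command", "payload": {"steps": [{"claw": 1,"tx": -0.17,"ty": 0,"tz": 0.04,"turn": 0},{"claw": 1,"tx": -0.17,"ty": 0,"tz": 0,"turn": 0},{"claw": 1,"tx": -0.17,"ty": 0,"tz": 0,"turn": 0},{"claw": 1,"tx": -0.17,"ty": 0,"tz": 0,"turn": 0},{"claw": 1,"tx": -0.17,"ty": 0.033,"tz": 0,"turn": 1},{"claw": 1,"tx": -0.17,"ty": 0.033,"tz": 0,"turn": 1},{"claw": 1,"tx": -0.17,"ty": 0.033,"tz": 0,"turn": 1},{"claw": 1,"tx": -0.17,"ty": 0.033,"tz": 0,"turn": 1}]}}

```text
time: 4.38
tcp_pos: [0.652, 0.0998, 0.2618]
tcp_rot: [0.773, 0.635, 0.003, 0.001]
force: [1.6, 4.0, -0.2]
gripper_width: -0.0001
grasp_force: 1.5
```

```bash
python3 -c "
from h import *
rep()
cv2.imwrite('pics/s3.png',cams.get_image('side')['frame'][:,:,::-1])"
```

```text
t 4.3833 tcp [0.652  0.0998 0.2618] xang 78.78 tilt [ 0.006  0.002 -1.   ] polar 0.0888 2.48 w -0.0001 F [ 1.6  4.  -0.2] q [-0.    0.4   1.71  0.    1.03  0.19]
```

View pics/s3.png

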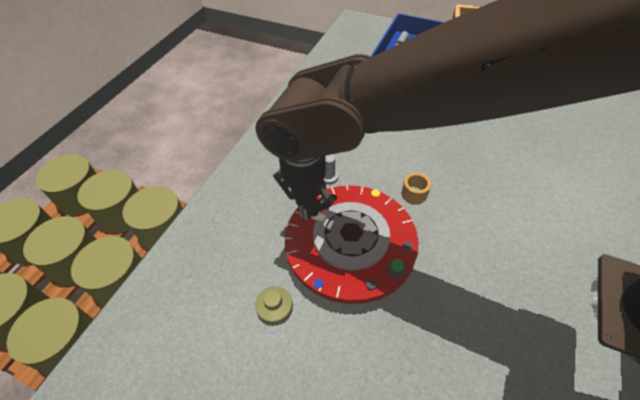

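The fingers (about 318,212) are behind the post with a 4 N reaction, as planned. I'll continue round the arc.

Emit:
{"api": "arm_command", "payload": {"steps": [{"claw": 1,"tx": -0.17,"ty": 0.03,"tz": 0.05,"turn": 1},{"claw": 1,"tx": -0.17,"ty": 0.03,"tz": 0,"turn": 1},{"claw": 1,"tx": -0.17,"ty": 0.03,"tz": 0,"turn": 1},{"claw": 1,"tx": -0.17,"ty": 0.03,"tz": 0,"turn": 1},{"claw": 1,"tx": -0.17,"ty": 0.03,"tz": 0,"turn": 1},{"claw": 1,"tx": -0.17,"ty": 0.03,"tz": 0,"turn": 1},{"claw": 1,"tx": -0.17,"ty": 0.03,"tz": 0,"turn": 1},{"claw": 1,"tx": -0.17,"ty": 0.03,"tz": 0,"turn": 1},{"claw": 1,"tx": -0.17,"ty": 0.03,"tz": 0,"turn": 1},{"claw": 1,"tx": -0.17,"ty": 0.03,"tz": 0,"turn": 1},{"claw": 1,"tx": -0.17,"ty": 0.03,"tz": 0,"turn": 1},{"claw": 1,"tx": -0.17,"ty": 0.03,"tz": 0,"turn": 1},{"claw": 1,"tx": -0.085,"ty": 0.015,"tz": 0,"turn": 0.5},{"claw": 1,"tx": -0.085,"ty": 0.015,"tz": 0,"turn": 0.5},{"claw": 1,"tx": 0,"ty": 0,"tz": 0,"turn": 0}]}}

```text
time: 5.68
tcp_pos: [0.6109, 0.0238, 0.2597]
tcp_rot: [0.986, 0.169, 0.003, 0.001]
force: [2.3, -0.4, 0.5]
gripper_width: -0.0001
grasp_force: 0.9
```

```bash
python3 -c "
from h import *
rep()
for n in('top','side'):
    f=cams.get_image(n)['frame'][:,:,::-1]
    f=f[130:330,200:440] if n=='side' else f[130:300,200:440]
    cv2.imwrite('pics/a_%s.png'%n,cv2.resize(f,None,fx=2.0,fy=2.0))
a=cv2.imread('pics/a_top.png')[:340,:480];b=cv2.imread('pics/a_side.png')[:400,:480]
o=np.zeros((400,800,3),np.uint8);o[:272,:384]=cv2.resize(a,(384,272));o[:333,400:800]=cv2.resize(b,(400,333));cv2.imwrite('pics/s4.png',o)"
```

```text
t 5.6833 tcp [0.6109 0.0238 0.2597] xang 19.47 tilt [ 0.006 -0.001 -1.   ] polar 0.0865 -56.56 w -0.0001 F [ 2.3 -0.4  0.5] q [-0.13  0.3   1.84 -0.    0.99  1.1 ]
```

View pics/s4.png

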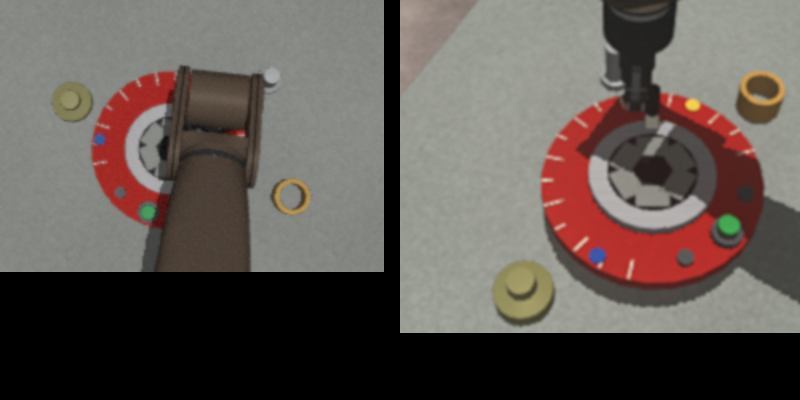

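The combined view shows the fingers beside the post (left picture hidden by the arm; right picture post at about 640,100), with the lever following and the dot at (692,104). About 24° remain, so I'll go on and stop just short.

Emit:
{"api": "arm_command", "payload": {"steps": [{"claw": 1,"tx": -0.136,"ty": 0.026,"tz": 0,"turn": 0.8},{"claw": 1,"tx": -0.136,"ty": 0.026,"tz": 0,"turn": 0.8},{"claw": 1,"tx": -0.136,"ty": 0.026,"tz": 0,"turn": 0.8},{"claw": 1,"tx": -0.085,"ty": 0.016,"tz": 0,"turn": 0.5},{"claw": 1,"tx": -0.085,"ty": 0.016,"tz": 0,"turn": 0.5},{"claw": 1,"tx": -0.085,"ty": 0.016,"tz": 0,"turn": 0.5},{"claw": 1,"tx": 0,"ty": 0,"tz": 0,"turn": 0},{"claw": 1,"tx": 0,"ty": 0,"tz": 0,"turn": 0}]}}

```text
time: 6.45
tcp_pos: [0.5856, 0.0144, 0.2578]
tcp_rot: [1.0, 0.015, 0.001, 0.0]
force: [2.6, -0.6, 2.4]
gripper_width: -0.0002
grasp_force: 1.0
```

```bash
python3 -c "
from h import *
rep()
f=cams.get_image('side')['frame'][:,:,::-1]
cv2.imwrite('pics/s5.png',cv2.resize(f[160:300,270:430],None,fx=4,fy=4,interpolation=cv2.INTER_CUBIC))"
```

```text
t 6.45 tcp [0.5856 0.0144 0.2578] xang 1.7 tilt [ 0.001 -0.    -1.   ] polar 0.0846 -74.71 w -0.0002 F [ 2.6 -0.6  2.4] q [-0.15  0.26  1.9  -0.    0.98  1.39]
```

View pics/s5.png

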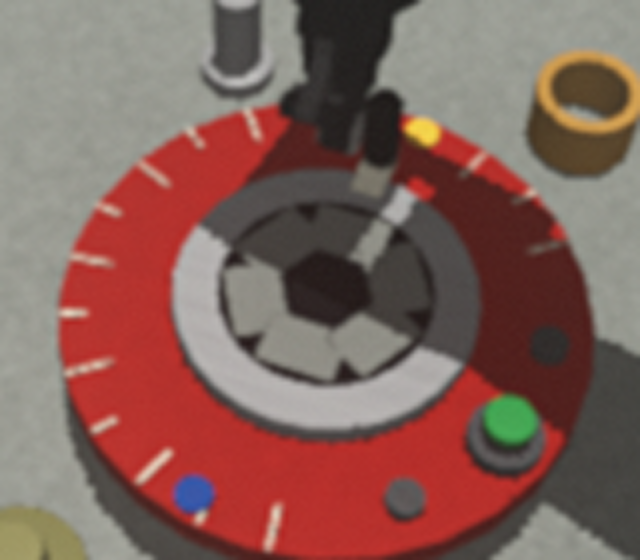

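Emit:
{"api": "arm_command", "payload": {"steps": [{"claw": 1,"tx": -0.085,"ty": 0.018,"tz": 0,"turn": 0.5},{"claw": 1,"tx": -0.085,"ty": 0.018,"tz": 0,"turn": 0.5},{"claw": 1,"tx": 0,"ty": 0,"tz": 0,"turn": 0},{"claw": 1,"tx": 0,"ty": 0,"tz": 0,"turn": 0}]}}

```text
time: 6.83
tcp_pos: [0.5786, 0.0131, 0.2573]
tcp_rot: [1.0, -0.025, 0.0, -0.0]
force: [1.5, -1.5, 1.3]
gripper_width: 0.0003
grasp_force: 0.9
```

```bash
python3 -c "
from h import *
rep()"
```

```text
t 6.8333 tcp [0.5786 0.0131 0.2573] xang -2.89 tilt [ 0.  0. -1.] polar 0.0844 -79.53 w 0.0003 F [ 1.5 -1.5  1.3] q [-0.15  0.24  1.92  0.    0.98  1.47]
```

Emit:
{"api": "arm_command", "payload": {"steps": [{"claw": 1,"tx": 0.25,"ty": 0,"tz": 0,"turn": 0},{"claw": 1,"tx": 0.25,"ty": 0,"tz": 0,"turn": 0},{"claw": 1,"tx": 0,"ty": 0,"tz": -0.7,"turn": 0},{"claw": 1,"tx": 0,"ty": 0,"tz": -0.8,"turn": 0},{"claw": 1,"tx": 0,"ty": 0,"tz": -0.8,"turn": 0},{"claw": 1,"tx": 0,"ty": 0,"tz": -0.8,"turn": 0},{"claw": 1,"tx": 0,"ty": -0.8,"tz": 0,"turn": 0},{"claw": 1,"tx": 0,"ty": -0.8,"tz": 0,"turn": 0},{"claw": 1,"tx": 0,"ty": -0.8,"tz": 0,"turn": 0},{"claw": 1,"tx": 0,"ty": -0.8,"tz": 0,"turn": 0},{"claw": 1,"tx": 0,"ty": -0.8,"tz": 0,"turn": 0},{"claw": 1,"tx": 0,"ty": -0.8,"tz": 0,"turn": 0},{"claw": 1,"tx": 0,"ty": -0.8,"tz": 0,"turn": 0},{"claw": 1,"tx": 0,"ty": -0.8,"tz": 0,"turn": 0},{"claw": 1,"tx": 0,"ty": -0.8,"tz": 0,"turn": 0},{"claw": 1,"tx": 0,"ty": -0.8,"tz": 0,"turn": 0},{"claw": 1,"tx": 0,"ty": -0.8,"tz": 0,"turn": 0}]}}

```text
time: 8.25
tcp_pos: [0.6171, 0.3656, 0.38]
tcp_rot: [1.0, -0.026, -0.001, 0.0]
force: [1.0, 1.1, 0.2]
gripper_width: 0.0004
grasp_force: 0.0
```

```bash
python3 -c "
from h import *
rep()
c=cams.get_image('top');m=masks(c)
b=blob(m['yellow'],np.array([351,226]));print('yellow',b,ray(c,b,.062))
H,S,V=colors(c)
f=c['frame'][165:285,246:406,::-1]
cv2.imwrite('pics/s6.png',cv2.resize(f,None,fx=5,fy=5,interpolation=cv2.INTER_NEAREST))"
```

```text
t 8.25 tcp [0.6171 0.3656 0.38  ] xang -2.94 tilt [-0.002 -0.001 -1.   ] polar 0.2749 78.71 w 0.0004 F [1.  1.1 0.2] q [0.39 0.4  1.48 0.   1.27 2.02]
yellow [351.38888889 225.44444444] [ 0.55504826 -0.0228823   0.062     ]
```

View pics/s6.png

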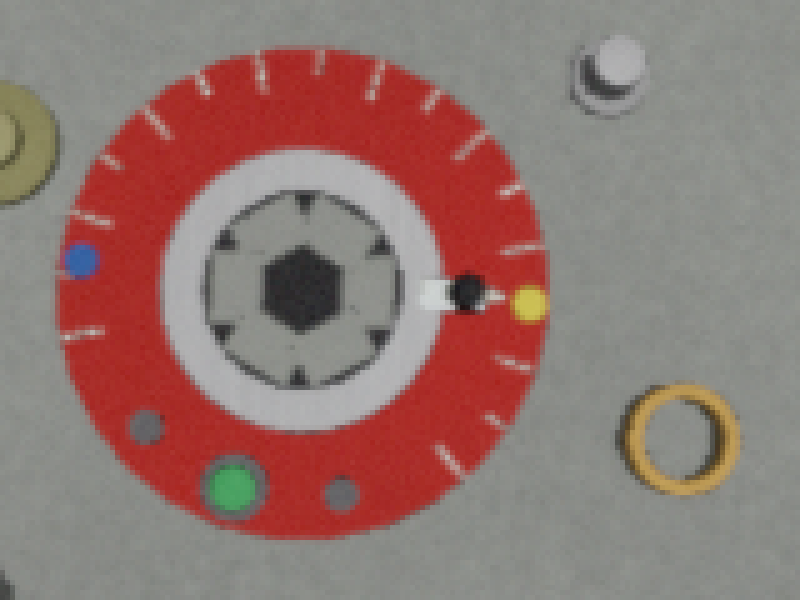

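The crop shows the pointer tip at (500,296) and the dot at (529,305), so the lever is slightly short of the dot. I'll compute the angles.

```bash
python3 -c "
from h import *
c=cams.get_image('top');H,S,V=colors(c)
P=lambda u,v:(u/5+246-.5,v/5+165-.5)
def ang(p,A):
    d=(p-A)[:2];return np.degrees(np.arctan2(d[1],d[0])).round(2),np.hypot(*d).round(4)
m=masks(c)['red'].astype(np.uint8)
k=max(cv2.findContours(m[165:285,246:406],0,2)[0],key=cv2.contourArea);e=cv2.fitEllipse(cv2.convexHull(k));A1=ray(c,(e[0][0]+246,e[0][1]+165),.058)
A2=ray(c,P(301.5,290),.074);print('axes',A1,A2)
# ring outer edge: grey pixels on red -> hole contour
w=((S<60)&(V>100)).astype(np.uint8)[185:262,270:342];yy,xx=np.nonzero(w);print('grey ring',)
k=max(cv2.findContours(cv2.morphologyEx(w,cv2.MORPH_OPEN,np.ones((5,5))),0,2)[0],key=cv2.contourArea);e=cv2.fitEllipse(cv2.convexHull(k));print(e);A3=ray(c,(e[0][0]+270,e[0][1]+185),.074);print(A3)
y=ray(c,blob(masks(c)['yellow'],np.array([351,226])),.062)
b=blob((V<60),np.array([339.5,223.]));po=ray(c,b,.12);tip=ray(c,P(500,296),.07);bar=ray(c,P(433,295),.076);g=ray(c,blob(masks(c)['green'],np.array([292,262])),.084)
print('black',b,po)
for A in(A1,A2,A3): print([ang(q,A) for q in(y,po,tip,bar,g)])
c=cams.get_image('side');b=masks(c);H,S,V=colors(c)
y=ray(c,blob(b['yellow'],np.array([376,193])),.062)
f=c['frame'][150:310,270:430,::-1];cv2.imwrite('pics/s7.png',cv2.resize(f,(600,600),interpolation=cv2.INTER_NEAREST));print(y)
"
```

```text
axes [0.56302823 0.0959462  0.058     ] [0.56412045 0.0961113  0.074     ]
grey ring
((36.06260681152344, 37.654483795166016), (56.125308990478516, 56.7326545715332), 78.03118896484375)
[0.56370743 0.09543555 0.074     ]
black [338.78571429 223.03571429] [0.55868852 0.01231458 0.12      ]
[(np.float64(-91.89), np.float64(0.1198)), (np.float64(-92.97), np.float64(0.0837)), (np.float64(-91.99), np.float64(0.1031)), (np.float64(-92.35), np.float64(0.0681)), (np.float64(160.03), np.float64(0.1066))]
[(np.float64(-92.41), np.float64(0.12)), (np.float64(-93.71), np.float64(0.084)), (np.float64(-92.59), np.float64(0.1033)), (np.float64(-93.26), np.float64(0.0683)), (np.float64(160.31), np.float64(0.1076))]
[(np.float64(-92.22), np.float64(0.1193)), (np.float64(-93.46), np.float64(0.0833)), (np.float64(-92.38), np.float64(0.1027)), (np.float64(-92.94), np.float64(0.0676)), (np.float64(159.9), np.float64(0.1074))]Traceback (most recent call last):
  File "<string>", line 18, in <module>
    y=ray(c,blob(b['yellow'],np.array([376,193])),.062)
  File "h.py", line 6, in ray
    d=R.from_quat(c["orientation"]).apply([(p[0]-c["cx"])/f,-(p[1]-c["cy"])/f,-1])
                                            ~^^^
TypeError: 'NoneType' object is not subscriptable
```

```bash
python3 -c "
from h import *
for i in range(3):
    c=cams.get_image('top');H,S,V=colors(c);m=masks(c)
    n=(S[165:285,246:406])
    ym=np.zeros_like(S);ym[215:236,342:362]=1
    ym=(ym>0)&(c['frame'][...,1]>120)&(c['frame'][...,2]<110)
    yb=blob(ym);bb=blob((V<60),np.array([339.5,223.]));gb=blob(m['green'],np.array([292,262]));blb=blob(m['blue'],np.array([262,217]))
    print(c['eye'].round(4),c['orientation'].round(4),c['cx'],'y',yb,ym.sum(),'k',bb,'g',gb,'b',blb)
    A=AX
    for nm,q,z in(('y',yb,.062),('k',bb,.12),('g',gb,.084),('b',blb,.062)):
        d=ray(c,q,z)[:2]-A;print(nm,np.degrees(np.arctan2(d[1],d[0])).round(2),np.hypot(*d).round(4))
c=cams.get_image('side');f=c['frame'][150:310,270:430,::-1];cv2.imwrite('pics/s7.png',cv2.resize(f,(600,600),interpolation=cv2.INTER_NEAREST))
"
```

```text
[0.486  0.0639 1.4205] [-0.0319  0.0388  0.7123 -0.7001] 323.3148868628405 y [351.72093023 225.27906977] 43 k [338.78571429 223.03571429] g [292.0625  262.15625] b [261.77777778 216.7037037 ]
y -93.74 0.12
k -93.15 0.0838
g 160.09 0.107
b 80.81 0.117
[0.486  0.0639 1.4205] [-0.0319  0.0388  0.7123 -0.7001] 323.3148868628405 y [351.80952381 225.26190476] 42 k [338.78571429 223.03571429] g [291.96774194 262.06451613] b [261.77777778 216.66666667]
y -93.72 0.1202
k -93.15 0.0838
g 159.93 0.1069
b 80.76 0.117
[0.486  0.0639 1.4205] [-0.0319  0.0388  0.7123 -0.7001] 323.3148868628405 y [351.80952381 225.26190476] 42 k [338.78571429 223.03571429] g [292.08196721 262.1147541 ] b [261.92 216.8 ]
y -93.72 0.1202
k -93.15 0.0838
g 160.1 0.1069
b 80.9 0.1166
```

```bash
python3 -c "
from h import *
F=np.mean([cams.get_image('top')['frame'].astype(float) for _ in range(6)],0);c=cams.get_image('top')
np.set_printoptions(linewidth=200)
print(F[218:232,341:357,2].round().astype(int))
for lo,hi,z in((343,347,.07),(330,334,.076)):
    w=np.clip(F[218:231,lo:hi,2]-(60 if z==.07 else 205),0,None);yy,xx=np.mgrid[218:231,lo:hi]
    p=((w*xx).sum()/w.sum(),(w*yy).sum()/w.sum());d=ray(c,p,z)[:2]-AX;print(p,np.degrees(np.arctan2(d[1],d[0])).round(2),np.hypot(*d).round(4))
w=np.clip(F[...,1]-60,0,None)*(F[...,2]<120)
w=w[216:236,346:361];yy,xx=np.mgrid[216:236,346:361];w[xx<347]=0
"
```

```text
[[ 41  40  41  41  38  40  40  41  40  41  39  41  42  52  91 134]
 [ 39  38  42  42  43  42  40  40  40  40  41  41  40  51  89 134]
 [ 34  34  42  42  41  40  42  40  40  42  41  42  41  46  83 133]
 [ 36  39  54  47  43  43  41  38  41  42  43  42  43  45  82 132]
 [ 41  49  75  87  63  49  42  42  46  50  57  55  55  48  82 132]
 [ 47  75 132 163 130  94  51  45  62  78  81  80  76  64  85 132]
 [ 58  97 148 174 176 160  75  52  71  83  84  84  83  80  88 132]
 [ 95 136 114 107  97  78  51  58  81  85  84  84  84  81  91 128]
 [142 174  88  52  45  42  42  53  79  84  84  84  84  83  92 128]
 [ 64  82  47  40  41  42  41  46  64  81  84  82  84  75  87 130]
 [ 40  40  40  42  43  40  43  44  55  69  79  79  73  60  86 132]
 [ 39  42  43  41  42  41  42  41  45  48  52  51  48  52  90 133]
 [ 41  41  41  42  40  40  41  41  40  40  44  43  43  54  94 133]
 [ 38  41  39  41  40  40  41  42  44  42  43  40  44  69 113 134]]
(np.float64(344.2967765171979), np.float64(223.8300018008284)) -92.37 0.1001
(np.float64(332.1666666666667), np.float64(223.95555555555555)) -93.56 0.0684
```

View pics/s7.png

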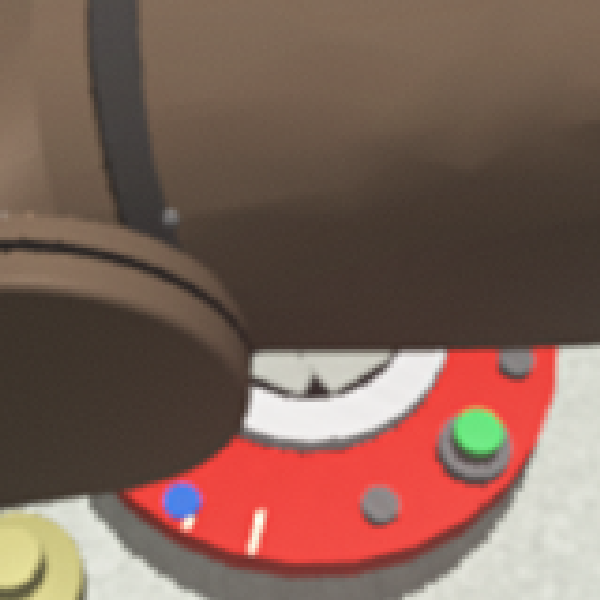

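The top-view grid puts the pointer within about 1° (2 mm) of the dot centre. The side view is hidden by the arm but shows the pin at (478,430) standing clear. Next I'll go above the pin.

Emit:
{"api": "arm_command", "payload": {"steps": [{"claw": 1,"tx": -0.356,"ty": 0.603,"tz": 0,"turn": 0},{"claw": 1,"tx": -0.356,"ty": 0.603,"tz": 0,"turn": 0},{"claw": 1,"tx": -0.356,"ty": 0.603,"tz": 0,"turn": 0},{"claw": 1,"tx": -0.356,"ty": 0.603,"tz": 0,"turn": 0},{"claw": 1,"tx": -0.356,"ty": 0.603,"tz": 0,"turn": 0},{"claw": 1,"tx": -0.356,"ty": 0.603,"tz": 0,"turn": 0},{"claw": 1,"tx": -0.356,"ty": 0.603,"tz": 0,"turn": 0},{"claw": 1,"tx": -0.356,"ty": 0.603,"tz": 0,"turn": 0},{"claw": 1,"tx": -0.356,"ty": 0.603,"tz": 0,"turn": 0},{"claw": 1,"tx": -0.356,"ty": 0.603,"tz": 0,"turn": 0},{"claw": 1,"tx": 0,"ty": 0,"tz": 0,"turn": 0},{"claw": 1,"tx": 0,"ty": 0,"tz": 0,"turn": 0}]}}

```text
time: 9.95
tcp_pos: [0.4615, 0.1292, 0.3815]
tcp_rot: [1.0, -0.027, 0.001, -0.0]
force: [-0.3, 1.3, -0.7]
gripper_width: -0.0003
grasp_force: 0.0
```

```bash
python3 -c "
from h import *
to(.4623,.132,.265)
c=cams.get_image('side');m=masks(c);f=c['frame'];cv2.imwrite('pics/s8.png',cv2.resize(f[150:310,290:450,::-1],(600,600),interpolation=cv2.INTER_CUBIC))"
```

```text
t 9.95 tcp [0.4615 0.1292 0.3815] xang -3.11 tilt [ 0.001  0.    -1.   ] polar 0.1071 161.96 w -0.0003 F [-0.3  1.3 -0.7] q [ 0.06 -0.14  2.07  0.    1.21  1.69]
shares to go [ 0.01 -0.07  2.91]
```

View pics/s8.png

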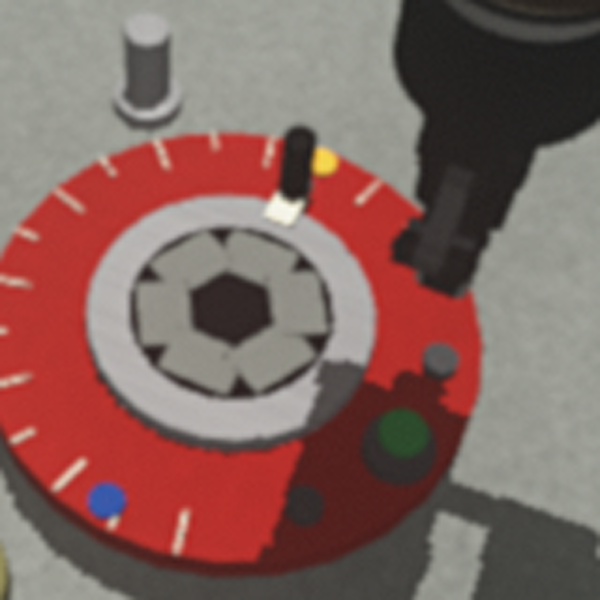

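The side crop shows the lever clearly: post top (299,137), bar (285,209), dot (323,161), ring centre (231,318). I'll use it to cross-check the alignment before pressing.

```bash
python3 -c "
from h import *
c=cams.get_image('side')
P=lambda u,v:((u+.5)/3.75+290-.5,(v+.5)/3.75+150-.5)
A=ray(c,P(231,318),.074);print(A)
for nm,u,v,z in(('post',299,137,.12),('postbase',291,190,.076),('bar',284,209,.076),('dot',323,161,.062),('blue',107,501,.062),('pin',404,432,.084)):
    q=ray(c,P(u,v),z)
    for a in(A[:2],AX): d=q[:2]-a;print(nm,np.degrees(np.arctan2(d[1],d[0])).round(2),np.hypot(*d).round(4))
"
```

```text
[0.56135479 0.09758684 0.074     ]
post -90.93 0.0888
post -92.22 0.0873
postbase -90.56 0.0876
postbase -91.87 0.0861
bar -91.33 0.0741
bar -92.9 0.0726
dot -93.59 0.1247
dot -94.54 0.1233
blue 80.03 0.1132
blue 81.12 0.1145
pin 161.44 0.1055
pin 160.97 0.1079
```

The side view suggests the lever is about 2° short and the top view about 1°, so I'll nudge it another ~2.4 mm at the post. I'll return to the pushing side first.

Emit:
{"api": "arm_command", "payload": {"steps": [{"claw": 1,"tx": 0.452,"ty": 0.3375,"tz": 0,"turn": 0},{"claw": 1,"tx": 0.452,"ty": 0.3375,"tz": 0,"turn": 0},{"claw": 1,"tx": 0.452,"ty": 0.3375,"tz": 0,"turn": 0},{"claw": 1,"tx": 0.452,"ty": 0.3375,"tz": 0,"turn": 0},{"claw": 1,"tx": 0.452,"ty": 0.3375,"tz": 0,"turn": 0},{"claw": 1,"tx": 0.452,"ty": 0.3375,"tz": 0,"turn": 0},{"claw": 1,"tx": 0.452,"ty": 0.3375,"tz": 0,"turn": 0},{"claw": 1,"tx": 0.452,"ty": 0.3375,"tz": 0,"turn": 0},{"claw": 1,"tx": 0,"ty": 0,"tz": 0,"turn": 0},{"claw": 1,"tx": 0,"ty": 0,"tz": 0.6,"turn": 0},{"claw": 1,"tx": 0,"ty": 0,"tz": 0.6,"turn": 0},{"claw": 1,"tx": 0,"ty": 0,"tz": 0.6,"turn": 0},{"claw": 1,"tx": 0,"ty": 0,"tz": 0.6,"turn": 0},{"claw": 1,"tx": 0,"ty": 0,"tz": 0.6,"turn": 0},{"claw": 1,"tx": 0,"ty": 0,"tz": 0,"turn": 0},{"claw": 1,"tx": 0,"ty": 0,"tz": 0,"turn": 0}]}}

```text
time: 11.38
tcp_pos: [0.6005, 0.0156, 0.2596]
tcp_rot: [1.0, -0.026, -0.002, -0.0]
force: [-0.7, -0.5, 0.5]
gripper_width: -0.0002
grasp_force: 0.0
```

```bash
python3 -c "
from h import *
to(.5762,.0131,.2573)"
```

```text
t 11.3833 tcp [0.6005 0.0156 0.2596] xang -2.93 tilt [-0.004  0.001 -1.   ] polar 0.0886 -65.18 w -0.0002 F [-0.7 -0.5  0.5] q [-0.14  0.28  1.86  0.    1.    1.48]
shares to go [-0.6   0.09  0.06]
```

Emit:
{"api": "arm_command", "payload": {"steps": [{"claw": 1,"tx": -0.2,"ty": 0,"tz": 0,"turn": 0},{"claw": 1,"tx": -0.2,"ty": 0,"tz": 0,"turn": 0},{"claw": 1,"tx": -0.1,"ty": 0,"tz": 0,"turn": 0},{"claw": 1,"tx": -0.05,"ty": 0,"tz": 0,"turn": 0},{"claw": 1,"tx": 0,"ty": 0,"tz": 0,"turn": 0},{"claw": 1,"tx": 0,"ty": 0,"tz": 0,"turn": 0}]}}

```text
time: 11.88
tcp_pos: [0.5789, 0.0157, 0.262]
tcp_rot: [1.0, -0.026, 0.001, 0.0]
force: [-0.2, 0.7, 0.4]
gripper_width: -0.0002
grasp_force: 0.0
```

```bash
python3 -c "
from h import *
to(.5762,.0131,.2573)"
```

```text
t 11.8833 tcp [0.5789 0.0157 0.262 ] xang -3.0 tilt [ 0.001 -0.    -1.   ] polar 0.0818 -79.03 w -0.0002 F [-0.2  0.7  0.4] q [-0.15  0.24  1.92  0.    0.98  1.48]
shares to go [-0.06  0.07  0.12]
```

Emit:
{"api": "arm_command", "payload": {"steps": [{"claw": 1,"tx": -0.035,"ty": 0.05,"tz": 0.1,"turn": 0},{"claw": 1,"tx": -0.035,"ty": 0,"tz": 0,"turn": 0},{"claw": 1,"tx": 0,"ty": 0,"tz": 0,"turn": 0},{"claw": 1,"tx": 0,"ty": 0,"tz": 0,"turn": 0},{"claw": 1,"tx": 0,"ty": 0,"tz": 0,"turn": 0}]}}

```text
time: 12.3
tcp_pos: [0.5764, 0.0136, 0.2574]
tcp_rot: [1.0, -0.026, 0.001, 0.0]
force: [2.3, -1.9, 0.3]
gripper_width: -0.0001
grasp_force: 1.3
```

```bash
python3 -c "
from h import *
to(.5762,.0131,.2573)"
```

```text
t 12.3 tcp [0.5764 0.0136 0.2574] xang -2.99 tilt [ 0.001 -0.001 -1.   ] polar 0.0835 -80.99 w -0.0001 F [ 2.3 -1.9  0.3] q [-0.15  0.24  1.93 -0.    0.98  1.47]
shares to go [-0.    0.01  0.  ]
```

Emit:
{"api": "arm_command", "payload": {"steps": [{"claw": 1,"tx": 0.15,"ty": 0,"tz": 0,"turn": 0},{"claw": 1,"tx": 0.15,"ty": 0,"tz": 0,"turn": 0},{"claw": 1,"tx": 0,"ty": 0,"tz": -0.6,"turn": 0},{"claw": 1,"tx": 0,"ty": 0,"tz": -0.6,"turn": 0},{"claw": 1,"tx": 0,"ty": 0,"tz": -0.6,"turn": 0},{"claw": 1,"tx": 0,"ty": 0,"tz": -0.6,"turn": 0},{"claw": 1,"tx": 0,"ty": 0,"tz": -0.6,"turn": 0},{"claw": 1,"tx": -0.413,"ty": -0.348,"tz": 0,"turn": 0},{"claw": 1,"tx": -0.413,"ty": -0.348,"tz": 0,"turn": 0},{"claw": 1,"tx": -0.413,"ty": -0.348,"tz": 0,"turn": 0},{"claw": 1,"tx": -0.413,"ty": -0.348,"tz": 0,"turn": 0},{"claw": 1,"tx": -0.413,"ty": -0.348,"tz": 0,"turn": 0},{"claw": 1,"tx": -0.413,"ty": -0.348,"tz": 0,"turn": 0},{"claw": 1,"tx": -0.413,"ty": -0.348,"tz": 0,"turn": 0},{"claw": 1,"tx": -0.413,"ty": -0.348,"tz": 0,"turn": 0},{"claw": 1,"tx": 0,"ty": 0,"tz": 0,"turn": 0},{"claw": 1,"tx": 0,"ty": 0,"tz": 0,"turn": 0}]}}

```text
time: 13.72
tcp_pos: [0.4614, 0.132, 0.3769]
tcp_rot: [1.0, -0.025, -0.0, 0.0]
force: [0.2, 1.0, 0.3]
gripper_width: 0.0
grasp_force: 0.0
```

```bash
python3 -c "
from h import *
to(.4623,.132,.265)
c=cams.get_image('side');f=c['frame'];cv2.imwrite('pics/s9.png',cv2.resize(f[150:310,290:450,::-1],(600,600),interpolation=cv2.INTER_CUBIC))"
```

```text
t 13.7167 tcp [0.4614 0.132  0.3769] xang -2.88 tilt [-0.001 -0.    -1.   ] polar 0.108 160.51 w 0.0 F [0.2 1.  0.3] q [ 0.07 -0.13  2.07 -0.    1.2   1.69]
shares to go [ 0.02 -0.    2.8 ]
```

View pics/s9.png

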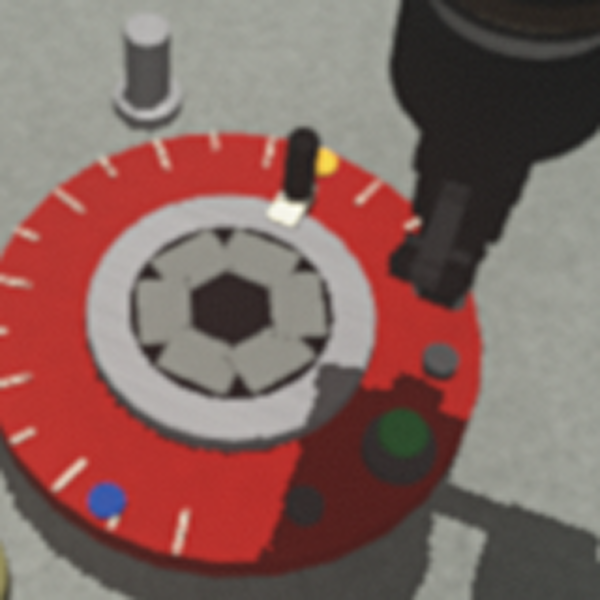

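The post moved by the wanted amount (top now at 303,137, dot at 325,161), so the pointer is on the dot. Now I'll press the pin.

Emit:
{"api": "arm_command", "payload": {"steps": [{"claw": 1,"tx": 0.02,"ty": 0,"tz": 0.7,"turn": 0},{"claw": 1,"tx": 0,"ty": 0,"tz": 0.7,"turn": 0},{"claw": 1,"tx": 0,"ty": 0,"tz": 0.7,"turn": 0},{"claw": 1,"tx": 0,"ty": 0,"tz": 0.5,"turn": 0},{"claw": 1,"tx": 0,"ty": 0,"tz": 0.2,"turn": 0},{"claw": 1,"tx": 0,"ty": 0,"tz": 0.1,"turn": 0},{"claw": 1,"tx": 0,"ty": 0,"tz": 0.1,"turn": 0},{"claw": 1,"tx": 0,"ty": 0,"tz": 0.1,"turn": 0},{"claw": 1,"tx": 0,"ty": 0,"tz": 0.1,"turn": 0},{"claw": 1,"tx": 0,"ty": 0,"tz": 0.05,"turn": 0},{"claw": 1,"tx": 0,"ty": 0,"tz": 0,"turn": 0},{"claw": 1,"tx": 0,"ty": 0,"tz": 0,"turn": 0}]}}

```text
time: 14.77
tcp_pos: [0.463, 0.1314, 0.2478]
tcp_rot: [1.0, -0.026, 0.001, -0.0]
force: [0.2, -0.1, 1.4]
gripper_width: -0.0001
grasp_force: 0.6
```

```bash
python3 -c "
from h import *
to(.4623,.132,.2465)"
```

```text
t 14.7667 tcp [0.463  0.1314 0.2478] xang -3.0 tilt [ 0.002  0.    -1.   ] polar 0.1063 160.55 w -0.0001 F [ 0.2 -0.1  1.4] q [0.07 0.05 2.16 0.   0.93 1.69]
shares to go [-0.02 -0.01  0.03]
```

Only a few newtons so far; I'll press on until it bottoms out.

Emit:
{"api": "arm_command", "payload": {"steps": [{"claw": 1,"tx": 0,"ty": 0,"tz": 0.06,"turn": 0},{"claw": 1,"tx": 0,"ty": 0,"tz": 0.05,"turn": 0},{"claw": 1,"tx": 0,"ty": 0,"tz": 0,"turn": 0},{"claw": 1,"tx": 0,"ty": 0,"tz": 0,"turn": 0}]}}

```text
time: 15.1
tcp_pos: [0.4638, 0.1316, 0.2472]
tcp_rot: [1.0, -0.026, -0.0, 0.0]
force: [-9.4, -2.6, 24.7]
gripper_width: 0.0003
grasp_force: 12.4
```

```bash
python3 -c "
from h import *
rep()"
```

```text
t 15.1 tcp [0.4638 0.1316 0.2472] xang -2.94 tilt [-0.    -0.001 -1.   ] polar 0.1057 160.3 w 0.0003 F [-9.4 -2.6 24.7] q [ 0.07  0.06  2.16 -0.    0.93  1.69]
```

It has bottomed out (24.7 N at z = 0.247). I'll retreat up and aside, then check from the top.

Emit:
{"api": "arm_command", "payload": {"steps": [{"claw": 1,"tx": 0,"ty": 0,"tz": -0.3,"turn": 0},{"claw": 1,"tx": 0,"ty": 0,"tz": -0.7,"turn": 0},{"claw": 1,"tx": 0,"ty": 0,"tz": -0.8,"turn": 0},{"claw": 1,"tx": 0,"ty": 0,"tz": -0.8,"turn": 0},{"claw": 1,"tx": 0,"ty": 0,"tz": -0.8,"turn": 0},{"claw": 1,"tx": 0,"ty": -0.8,"tz": 0,"turn": 0},{"claw": 1,"tx": 0,"ty": -0.8,"tz": 0,"turn": 0},{"claw": 1,"tx": 0,"ty": -0.8,"tz": 0,"turn": 0},{"claw": 1,"tx": 0,"ty": -0.8,"tz": 0,"turn": 0},{"claw": 1,"tx": 0,"ty": -0.8,"tz": 0,"turn": 0},{"claw": 1,"tx": 0,"ty": -0.8,"tz": 0,"turn": 0},{"claw": 1,"tx": 0,"ty": -0.8,"tz": 0,"turn": 0},{"claw": 1,"tx": 0,"ty": -0.8,"tz": 0,"turn": 0},{"claw": 1,"tx": 0,"ty": -0.8,"tz": 0,"turn": 0},{"claw": 1,"tx": 0,"ty": 0,"tz": 0,"turn": 0},{"claw": 1,"tx": 0,"ty": 0,"tz": 0,"turn": 0}]}}

```text
time: 16.43
tcp_pos: [0.477, 0.4204, 0.3779]
tcp_rot: [1.0, -0.025, -0.001, 0.0]
force: [-0.2, 0.2, -0.2]
gripper_width: -0.0001
grasp_force: 0.0
```

```bash
python3 -c "
from h import *
rep()
F=np.mean([cams.get_image('top')['frame'].astype(float) for _ in range(6)],0);c=cams.get_image('top')
np.set_printoptions(linewidth=200)
print(F[218:232,341:357,2].round().astype(int))
H,S,V=colors(c)
for p,z in((blob((V<60),np.array([339.,223.])),.12),((351.6,225.35),.062)):
    d=ray(c,p,z)[:2]-AX;print(p,np.degrees(np.arctan2(d[1],d[0])).round(2),np.hypot(*d).round(4))"
```

```text
t 16.4333 tcp [0.477  0.4204 0.3779] xang -2.84 tilt [-0.001 -0.    -1.   ] polar 0.3356 104.89 w -0.0001 F [-0.2  0.2 -0.2] q [0.56 0.22 1.7  0.   1.22 2.18]
[[ 38  38  38  38  41  40  36  38  39  38  38  37  38  49  87 130]
 [ 40  38  38  39  41  39  40  41  41  38  39  38  39  47  86 128]
 [ 34  34  37  38  38  39  39  39  40  38  39  39  38  43  81 128]
 [ 34  32  36  39  42  40  39  38  37  38  39  40  38  42  78 127]
 [ 37  36  38  41  39  37  39  38  42  51  55  55  49  46  79 128]
 [ 41  51  78  82  67  47  41  42  57  76  78  79  73  63  82 128]
 [ 44  86 141 156 132  98  50  50  68  80  80  81  81  77  87 126]
 [ 54  96 148 167 168 162  78  56  77  82  80  81  80  78  87 124]
 [ 91 136 132 101  84  79  45  51  75  81  80  81  80  79  90 124]
 [137 170  91  49  41  39  40  44  62  78  80  82  79  75  82 125]
 [ 64  80  46  41  40  38  38  43  53  67  76  77  70  56  84 128]
 [ 37  40  39  40  42  39  40  41  42  45  51  47  48  50  87 130]
 [ 38  40  37  40  38  38  40  39  38  42  41  40  42  50  88 129]
 [ 38  40  40  38  39  41  40  41  39  38  40  38  45  65 108 129]]
[338.625   223.84375] -94.56 0.0835
(351.6, 225.35) -93.84 0.1197
```

```bash
python3 -c "
from workcell import env
print(env.finish_job())"
```

```text
the job is handed in; nothing more can be done
None
```

The job is handed in at about 17 s of the 51 s. The last top view put the lever within about 1° (2 mm) of the yellow dot's centre, the pin bottomed out at 24.7 N, and the fingers stayed clear of the loose parts; no verdict came back.

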